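# Load a battery through the charger's sprung flap

### The arm

A 7-joint arm with a two-finger parallel gripper is mounted at the origin on the work surface. World frame = base frame: x ahead of the robot, y to its left, z up, the work surface at z = 0. Lengths are in m, angles in rad, forces in N, time in s.
With the tool pointing down it reaches from about 0.4 to 0.9 m from the base axis. Payload 5.5 kg.
Tool frame: the origin (TCP) lies midway between the tips of the shut fingers; the grasp point (between the pads) lies 19 mm behind it (manip.grip_depth is the distance from the TCP to the grasp point, in m); z points along the fingers, x is the direction in which the jaws open and shut, and the axes are right-handed (so a half turn about z gives the same grasp; the last joint's range is limited). The gripper opens to 92 mm and grips with 3 to 60 N. Pads are 19 mm wide; open, the fingers measure 130 mm over their backs; the gripper's body (75 mm by 190 mm) begins 47 mm behind the grasp point.
Start: joints at [-0.979, 0.501, -0.427, 1.55, 0.221, 1.138, -0.21], TCP at [0.21, 0.615, 0.227] pointing down, gripper open.
Joint ranges: [-2.88, 2.88], [-0.31, 2.03], [-1.54, 1.56], [0.2, 2.42], [-1.41, 4.55], [0.19, 2.02], [-2.57, 2.57]. Speed limits (rad/s): [2.57, 2.57, 3.14, 3.14, 3.14, 3.14, 3.14].

### API

Orientations are given as a unit quaternion [x, y, z, w].
In Python, from bench import manip, effector, viewer gives the robot as it stands. Calls block until the motion is done:
- manip.move_pose(position, orientation): joint-space move of the TCP to a pose.
- manip.servo_line(position, ori=None, vel=0.15): straight line of the TCP; ori=None keeps the orientation; vel is the mean speed in m/s.
- manip.movej(angles): joint-space move.
- effector.open_jaws() and effector.close(f_grip=None): open the fingers fully, or close them until they stop; f_grip is the grip in N (None keeps the last).
- manip.sleep(seconds).
- manip.solve_ik(position, orientation): joint angles nearest the present ones, or None.
- viewer.get_image(name): name is "side" or "top"; returns the picture (384x512x3 uint8, red, green, blue); there is no depth.
- viewer.get_calibration(name): a dict with "vfov" (degrees; the focal length in pixels is half the picture's height over the tangent of half this angle, whatever the lens; pixels are square), "cx", "cy" (the principal point, pixels), "dist_coeffs" ([k1, k2, p1, p2, k3] as OpenCV has them; the pictures are not rectified), "eye" and "attitude" of the camera in the world. Camera axes: x right, y down, z forward; pixel columns grow to the right and rows downward; lengths in m; the calibration is good to about 2 mm. A picture is of the moment at which its call begins. get_calibration takes no time and is no camera call.
A pose or a line that the arm cannot do raises manip.PlanningError and nothing moves.
- manip.hand_in(): hands the job in, once; it reports no verdict.
Readings, each from a call of its own:
- manip.current_clock(): time.
- manip.current_q(): joint angles.
- manip.current_joint_velocities(): joint speeds.
- manip.current_tau(): joint torques, N m.
- manip.current_tool_pos(): TCP position.
- manip.current_tcp_rot(): TCP orientation.
- manip.current_force(): force on the tool from outside, world axes, zero at the start.
- manip.current_wrist_torque(): the same for the moment, N m.
- manip.current_finger_gap(): finger opening in m.
Only numpy, scipy, OpenCV 4.12 (cv2) and the standard library are available. Lean on these libraries where they do the work, as an engineer would, in place of code of your own. Each camera call takes 0.05 s, during which the arm holds its last target. There are 200 camera calls.

### The job

Load the plain tall battery from the rack into the charger: push it foot first through the sprung flap in the charger's top, then, with the flap held open, press it down by feel until it is fully home on the contact plate at the bottom, without forcing it hard against the stop. Leave the flap shut over it, and leave the other two sticks and everything else where they are.

Things in the scene. Friction and masses are not known exactly. Their poses are not given: they have to be found in the camera images.
- battery_center (a point): centre of the battery to load: plain black stick, 20 mm (its x) x 14 mm (its y) x 95 mm tall (z), 120 g, flat top, no cap, narrow grey band 18 mm below its top; same when turned half round. Stands in one pocket of the rack, 22 mm of its foot in it with 1.5 mm of play
- rack: grey rack block, 60 (x) x 230 (y) x 30 mm, fixed; origin centre of its underside. Three pockets along its y at -70, 0, +70 mm, pocket floor 8 mm above the table; each holds a stick, 14 mm side along the rack's y. Which stick stands where varies
- short_battery: shorter battery of the same section, 60 mm tall, another type; origin under its foot. Leave it in the rack
- lamp_stick: lamp stick, same section, 95 mm tall with a round aluminium head 26 mm across on top; origin under its foot. Leave it in the rack
- charger: fixed black box, 140 x 140 x 170 mm, aluminium front (its -x); origin centre of its underside. In its flat top is a mouth, 42 mm (x, +-21) by 76 mm (y, +-38), closed by the sprung flap. Closed fingers fit through it, as do fingers opened up to about 30 mm
- bay (a point): point level with the charger's top face (170 mm above the table), exactly over the middle of the bay's guide slot, 4 mm to -x of the charger's centre; axes as the charger's. The battery goes straight down here, foot first, upright, 20 mm side along x, 14 mm side along y
- slot_top (a point): top of the guide slot inside the charger, 62 mm straight below bay. Slot 22.6 mm (x) x 17 mm (y, -8 to +9 mm), with steep lead-ins (60 degrees) over the 10 mm above it. 6 mm farther down a sprung rubber pad on the +y side bears on the battery and holds it by friction at any depth; sliding it down takes about 4 to 12 N, more while it leans and binds
- flap (a joint): steel flap in the mouth, 39 x 72 x 3 mm, hinged along the mouth's far (+x) edge, opens downward into the charger: 0 = shut (flush), 1.48 rad = hanging down. A spring always returns it: 2 N at its free edge to start, 3.5 N when open. It cannot shut while the battery's top is less than about 38 mm below the top face
- flap_edge (a point): middle of the flap's free edge, near the mouth's robot side (-x) when shut
- contact (a joint): travel of the sprung contact plate at the slot's foot: 0 = up, 0.005 m = fully pressed (battery home). Spring 1 N, then a firm stop; over 50 N damages it. Its depth differs every time and cannot be seen: the top of a battery that is home lies 41 to 53 mm below the charger's top face
- cleaner: small white plastic bottle, 32 mm across, 70 mm tall (origin under its foot); bystander
- loupe: dark steel loupe, 40 mm across, 42 mm tall; bystander
- driver: screwdriver lying down; bystander
- brush: brush lying down; bystander
- mug: white mug; bystander
- board: small circuit board lying flat; bystander
- parts_tray: low grey tray with compartments, 100 x 140 x 30 mm; bystander

How it is judged:
By the outcome, as a careful person would: the job done as asked, in the order asked, and still so for the second after the job is handed in, with the robot touching nothing.
It also fails if it takes over 51 s, if anything falls off the work surface, if the arm or the gripper's body presses on something with over 40 N, if the wrist force passes 120 N, or if a joint passes its speed limit or range.

## Working session

There is one attempt and no reset: what is moved stays moved. The work goes in short steps, each a Python script; the robot and the scene stay as the last script left them, time stands still between calls to the robot, and variables do not carry over. Pictures are saved under pics/ and viewed, about 8 in all and at most 12, crops included, and the job is handed in when it is done.

```bash
ls; mkdir -p pics
python3 - <<'E'
from bench import manip, effector, viewer
import cv2
for n in("side","top"):
    im=viewer.get_image(n); cv2.imwrite(f"pics/{n}0.png",im[:,:,::-1]); print(n,viewer.get_calibration(n))
print(manip.current_clock(),manip.current_tool_pos(),manip.current_tcp_rot(),manip.current_finger_gap(),manip.current_force())
E
```

```text
pics
side {'vfov': 45.84861549327226, 'cx': 257.26863210823575, 'cy': 193.22102477230007, 'dist_coeffs': array([-0.05416836,  0.        ,  0.        ,  0.        ,  0.        ]), 'eye': array([ 0.13962428, -0.78415522,  1.02453546]), 'attitude': array([ 0.88860912, -0.25496884,  0.10290097, -0.36711866])}
top {'vfov': 48.87564555574904, 'cx': 258.98461211381385, 'cy': 187.15050765225362, 'dist_coeffs': array([-0.06428012,  0.        ,  0.        ,  0.        ,  0.        ]), 'eye': array([ 0.47226422, -0.05328145,  1.45029002]), 'attitude': array([ 0.7079766 , -0.70443342,  0.02677614, -0.04272859])}
0.1 [0.20973225 0.61456336 0.22580048] [ 8.13279231e-01  5.81872953e-01 -7.21391279e-04  4.88947852e-04] 0.09208032947324267 [-0.2335411  -0.258213    0.03448097]
```

View pics/side0.png

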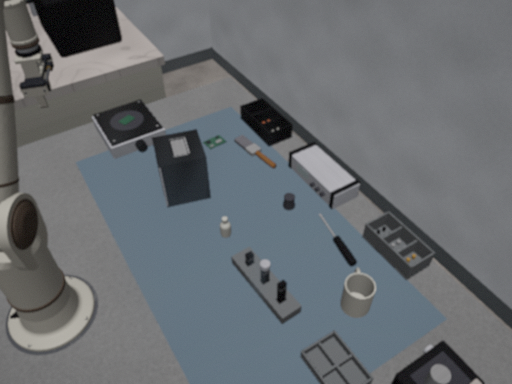

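View pics/top0.png

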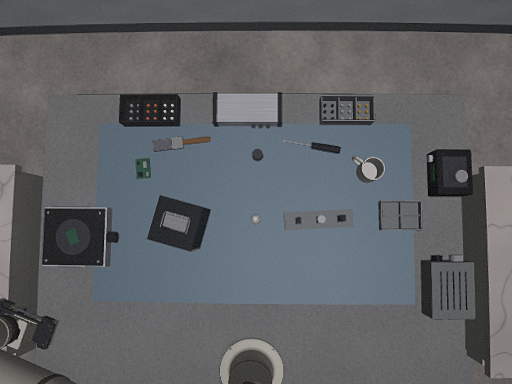

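The short battery is at top (298,220), the lamp stick in the middle at (321,219) and the tall plain one on the right at (341,218), or side (282,290). The charger mouth is at about (176,222) in the top view. I'll zoom in to get precise pixels.

Run:
```python
import cv2,numpy as np
t=cv2.imread("pics/top0.png"); s=cv2.imread("pics/side0.png")
def crop(im,x,y,w,h,k):
    c=cv2.resize(im[y:y+h,x:x+w],None,fx=k,fy=k,interpolation=cv2.INTER_CUBIC)
    c=cv2.convertScaleAbs(c,alpha=1.6,beta=15)
    for i in range(0,w,10):
        cv2.line(c,(i*k,0),(i*k,5),(0,0,255),1); cv2.putText(c,str(x+i),(i*k,15),0,.35,(0,255,255),1)
    for j in range(0,h,10):
        cv2.line(c,(0,j*k),(5,j*k),(0,0,255),1); cv2.putText(c,str(y+j),(6,j*k+4),0,.35,(0,255,255),1)
    return c
A=crop(t,280,202,80,30,10) #800x300
B=crop(t,145,192,67,60,6) #402x360->
C=crop(s,228,240,75,80,5)
out=np.zeros((600,800,3),np.uint8); out[:240]=A[:240]; out[240:600,:402]=B; out[240:600,410:785]=C[:360]
cv2.imwrite("pics/z.png",out)
```

```text
(no output)
```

View pics/z.png

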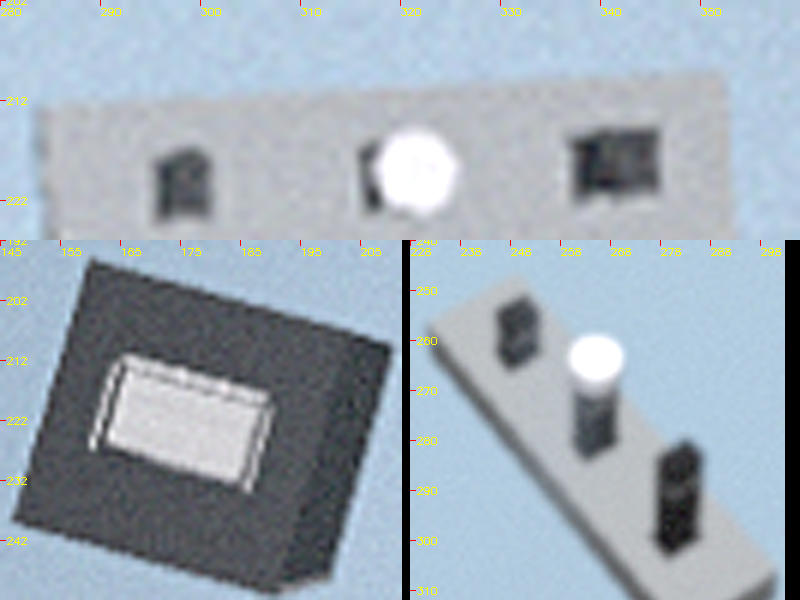

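Zoom: battery top centre is at top (343.3,218). The charger's top-face corners are about (159.5,195.5), (147,239), (191,250.5) and (203,209). Mouth centre is about (175.8,222.6).

```bash
cat > h.py <<'E'
import numpy as np, cv2
from scipy.spatial.transform import Rotation as R
from bench import manip, effector, viewer
def cam(n):
    c=viewer.get_calibration(n); f=192/np.tan(np.radians(c["vfov"]/2))
    return np.array([[f,0,c["cx"]],[0,f,c["cy"]],[0,0,1]]),c["dist_coeffs"],np.array(c["eye"]),R.from_quat(c["attitude"])
def up(n,pts,z):
    K,d,e,A=cam(n); u=cv2.undistortPoints(np.float64(pts).reshape(-1,1,2),K,d)[:,0]
    r=A.apply(np.c_[u,np.ones(len(u))]); return e+r*((z-e[2])/r[:,2])[:,None]
def pr(n,P):
    K,d,e,A=cam(n); Ri=A.inv(); return cv2.projectPoints(np.float64(P).reshape(-1,1,3),Ri.as_rotvec(),Ri.apply(-e),K,d)[0][:,0]
def down(a): # tool z down, jaw (tool x) along world angle a
    return R.from_matrix(np.array([[np.cos(a),np.sin(a),0],[np.sin(a),-np.cos(a),0],[0,0,-1]]).reshape(3,3)).as_quat()
E
python3 - <<'E'
from h import *
np.set_printoptions(precision=4,suppress=True)
for n,box,px in(("top",(280,200,360,236),None),):
    im=cv2.imread("pics/top0.png").astype(int)
    m=(abs(im[...,0]-im[...,2])<22)&(im[...,1]>95); k=np.zeros_like(m); k[box[1]:box[3],box[0]:box[2]]=1
    m&=k.astype(bool); p=np.argwhere(m)[:,::-1]
    m=cv2.morphologyEx(m.astype(np.uint8),cv2.MORPH_OPEN,np.ones((3,3)));p=np.argwhere(m)[:,::-1]
    r=cv2.minAreaRect(p.astype(np.float32)); b=cv2.boxPoints(r); print("rack px",r,b)
    w=up(n,b,.03); print(w, w.mean(0), np.linalg.norm(np.diff(w,axis=0),axis=1))
print("bat top",up("top",[(343.3,218)],.103), "side",up("side",[(282.3,282.5)],.103))
print("short top",up("top",[(298.5,219.5)],.068),"lamp",up("top",[(321,219.2)],.103))
c=up("top",[(159.5,195.5),(147,239),(191,250.5),(203,209)],.17); print("charger",c,c.mean(0),np.linalg.norm(np.diff(c,axis=0),axis=1))
m=up("top",np.array([(120,352),(272,400),(250,492),(93,450)])/6+[145,192-40],.17);print("mouth",m,m.mean(0),np.linalg.norm(np.diff(m,axis=0),axis=1))
E
```

```text
rack px ((318.31854248046875, 219.17355346679688), (18.75394058227539, 69.06097412109375), 86.87786865234375) [[283.3286 211.6912]
 [352.2871 207.9298]
 [353.3085 226.6559]
 [284.35   230.4173]]
[[ 0.5299 -0.103   0.03  ]
 [ 0.5435 -0.3345  0.03  ]
 [ 0.4808 -0.337   0.03  ]
 [ 0.4673 -0.1065  0.03  ]] [ 0.5054 -0.2203  0.03  ] [0.2319 0.0627 0.231 ]
bat top [[ 0.5077 -0.291   0.103 ]] side [[ 0.5117 -0.2928  0.103 ]]
short top [[ 0.5031 -0.1511  0.068 ]] lamp [[ 0.5036 -0.2201  0.103 ]]
charger [[0.5716 0.2811 0.17  ]
 [0.4386 0.316  0.17  ]
 [0.4054 0.1803 0.17  ]
 [0.531  0.146  0.17  ]] [0.4867 0.2308 0.17  ] [0.1375 0.1397 0.1302]
mouth [[0.5252 0.2627 0.17  ]
 [0.5014 0.1842 0.17  ]
 [0.4549 0.1945 0.17  ]
 [0.4754 0.2753 0.17  ]] [0.4892 0.2292 0.17  ] [0.082  0.0476 0.0834]
```

```bash
cat > ov.py <<'E'
from h import *
import sys
def overlay(imgs,x,y,yaw,out):
    Rz=R.from_euler('z',yaw); T=lambda P:Rz.apply(P)+[x,y,0]
    sq=lambda a,b,z:np.array([(a,b,z),(a,-b,z),(-a,-b,z),(-a,b,z)])
    res=[]
    for n,im,(cx,cy) in imgs:
        k=7; c=cv2.resize(im[cy-35:cy+35,cx-28:cx+28],None,fx=k,fy=k,interpolation=cv2.INTER_CUBIC)
        c=cv2.convertScaleAbs(c,alpha=1.8,beta=20)
        for s,col in((sq(.07,.07,.17),(0,255,0)),(sq(.021,.038,.17),(0,0,255)),(sq(.07,.07,0),(255,255,0))):
            p=(pr(n,T(s))-[cx-28,cy-35]+.5)*k
            cv2.polylines(c,[p.round().astype(int)],True,col,1)
        res.append(c)
    cv2.imwrite(out,np.hstack(res))
if __name__=="__main__":
    a=list(map(float,sys.argv[1:4]))
    overlay([("top",cv2.imread("pics/top0.png"),(178,223)),("side",cv2.imread("pics/side0.png"),(181,165))],*a,sys.argv[4])
E
python3 ov.py 0.488 0.230 -0.25 pics/ov1.png
```

```text
(no output)
```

View pics/ov1.png

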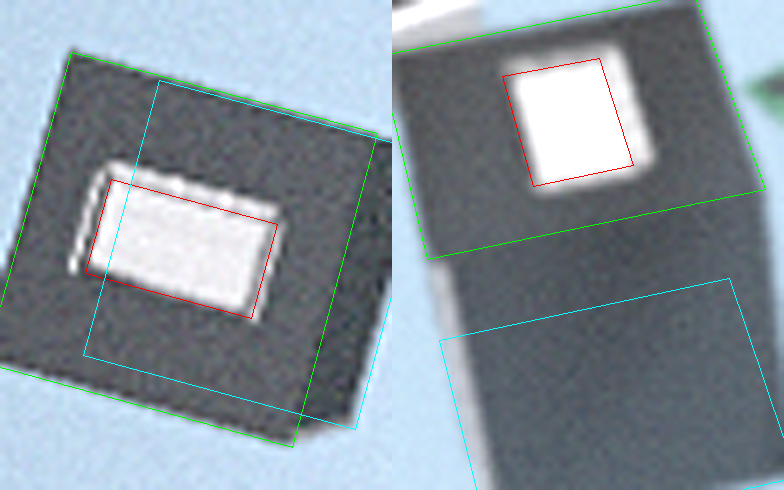

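The overlay fits both views to within about 2 mm, so charger is at (0.488,0.230) with yaw -0.25. Jaws along the rack's y would hit the lamp head, so I'll grip along x.

Run:
```python
from h import *
np.set_printoptions(precision=3,suppress=True)
# plan joint angles only
q0=manip.current_q()
for a in(.059,.059+np.pi,.059-np.pi):
    print(a,manip.solve_ik([.509,-.2905,.2],down(a)))
for a in(-.25,-.25+np.pi,-.25+np.pi/2,-.25-np.pi/2): print(a,manip.solve_ik([.484,.231,.31],down(a)))
```

```text
0.059 [ 0.036  0.425  0.565  1.771 -0.262  1.021  0.758]
3.2005926535897933 [-0.403  0.812  1.356  1.783 -0.836  1.271 -1.905]
-3.082592653589793 [-0.403  0.812  1.356  1.783 -0.836  1.271 -1.905]
-0.25 [-0.435  0.194 -0.07   1.745  0.014  1.204 -0.759]
2.891592653589793 [-0.022  0.231 -0.557  1.731  0.13   1.216  2.28 ]
1.3207963267948966 [-0.194  0.209 -0.35   1.737  0.076  1.209  0.756]
-1.8207963267948966 [-0.675  0.191  0.208  1.753 -0.042  1.202 -2.277]
```

Run:
```python
from h import *
np.set_printoptions(precision=4,suppress=True)
o=down(.059)
manip.move_pose([.509,-.2905,.25],o); print(manip.current_clock())
manip.servo_line([.509,-.2905,.086],vel=.2)
print(manip.current_clock(),manip.current_tool_pos(),manip.current_force())
effector.close(25); print(manip.current_clock(),manip.current_finger_gap(),manip.current_force())
cv2.imwrite("pics/g.png",cv2.resize(np.hstack([viewer.get_image("side")[210:330,220:340,::-1],viewer.get_image("top")[160:280,280:400,::-1]]),None,fx=3.3,fy=3.3,interpolation=2))
```

```text
3.4333
4.4 [ 0.5098 -0.2911  0.087 ] [ 0.0842 -0.3953 -0.8617]
5.5083 0.019418003448974885 [-0.3659  0.08   -0.6732]
```

View pics/g.png

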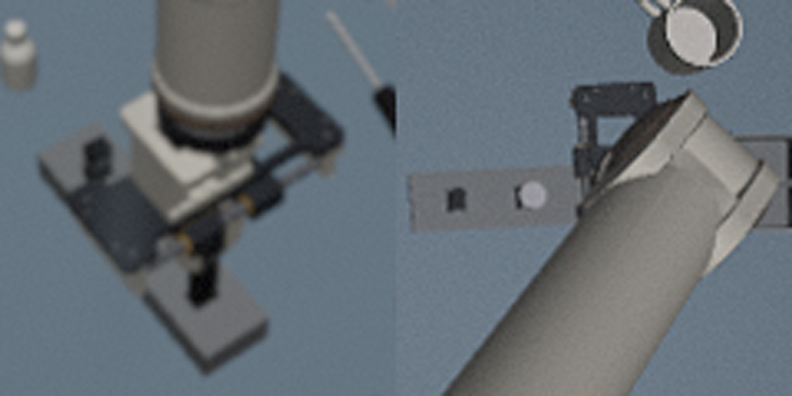

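The battery is gripped with a gap of 19.4 mm. Next I'll lift it and carry it over the bay.

Run:
```python
from h import *
np.set_printoptions(precision=4,suppress=True)
manip.servo_line([.509,-.2905,.30],vel=.25)
print(manip.current_clock(),manip.current_finger_gap(),manip.current_force())
manip.move_pose([.4841,.231,.30],down(-.25))
manip.servo_line([.4841,.231,.262],vel=.15)
print(manip.current_clock(),manip.current_tool_pos(),manip.current_finger_gap(),manip.current_force(),R.from_quat(manip.current_tcp_rot()).as_matrix()[:,0])
ims=[("top",viewer.get_image("top")[...,::-1],(178,223)),("side",viewer.get_image("side")[...,::-1],(181,165))]
import ov; ov.overlay(ims,.488,.23,-.25,"pics/b.png")
```

```text
6.6167 0.019714770456098863 [ 0.5419 -0.1851 -1.9102]
8.9083 [0.4841 0.2301 0.2618] 0.01992468466467768 [ 0.1001 -0.8798 -0.1742] [ 0.9686 -0.2487 -0.0008]
```

View pics/b.png

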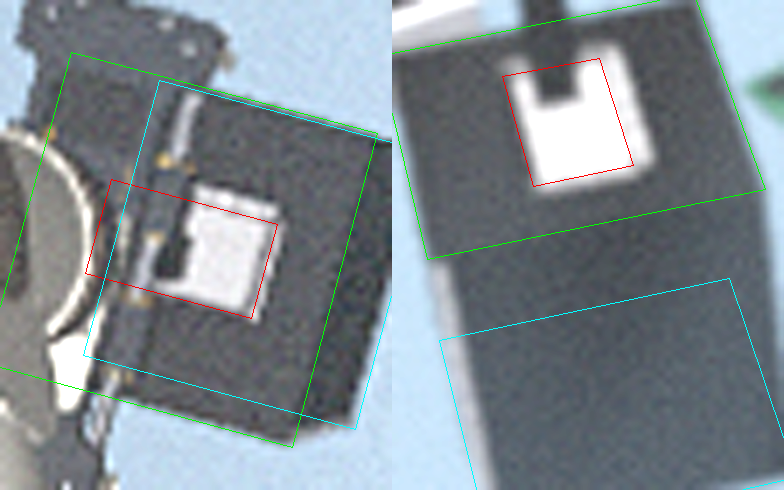

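Run:
```python
from h import *
np.set_printoptions(precision=4,suppress=True)
t=np.array(manip.current_tool_pos()); Rz=R.from_euler('z',-.25)
P=Rz.apply([(-.01,-.007,0),(.01,-.007,0)])+[t[0],t[1],t[2]-.079]
print("pred",pr("side",P))
print("meas local-frame offset mm", 1e3*Rz.inv().apply(up("side",[(173.6,144.2),(179.1,143.5)],t[2]-.079)-P))
s=np.array([(.021,-.038,.17),(-.021,-.038,.17),(-.021,.038,.17)])
print(pr("side",Rz.apply(s)+[.488,.23,0]))
```

```text
pred [[172.8178 145.2506]
 [179.5543 143.9101]]
meas local-frame offset mm [[ 3.0501  4.1206  0.    ]
 [-0.9212  2.308   0.    ]]
[[186.9177 153.1238]
 [172.6761 156.0228]
 [168.2727 140.4149]]
```

Run:
```python
from h import *
np.set_printoptions(precision=3,suppress=True)
Rz=R.from_euler('z',-.25)
x,y=.4841,.2318
effector.close(40)
for z in [.245,.225,.20,.195,.191,.187,.184,.181,.178,.175,.172]:
    manip.servo_line([x,y,z],vel=.08)
    f=Rz.inv().apply(manip.current_force()); t=np.array(manip.current_tool_pos())
    print(round(manip.current_clock(),2),z,t,"locF",f,"M",Rz.inv().apply(manip.current_wrist_torque()),manip.current_finger_gap())
    if abs(f[2])>30 or np.hypot(f[0],f[1])>20: print("STOP");break
```

```text
9.59 0.245 [0.484 0.232 0.245] locF [ 0.017 -0.18   4.126] M [-0.034  0.057 -0.01 ] 0.01955549479654013
9.99 0.225 [0.482 0.232 0.224] locF [-4.342  0.815 -0.402] M [ 0.061  1.247 -0.033] 0.01972075403690279
10.45 0.2 [0.482 0.232 0.198] locF [-5.493 -0.084 -5.16 ] M [ 0.061  1.696 -0.022] 0.019690285289126305
10.7 0.195 [0.483 0.232 0.194] locF [-4.603  0.788 -4.083] M [-0.004  1.381 -0.026] 0.019296138776550134
10.95 0.191 [0.484 0.232 0.191] locF [-3.672 -0.506 -2.06 ] M [ 0.018  1.096 -0.011] 0.01969373816080531
11.2 0.187 [0.484 0.232 0.187] locF [-3.34   0.671 -0.559] M [ 0.048  0.971 -0.012] 0.01961454239924793
11.45 0.184 [0.484 0.232 0.184] locF [-2.72   0.032 -0.369] M [0.039 0.967 0.035] 0.019574841001546814
11.7 0.181 [0.484 0.232 0.181] locF [-2.55   0.894 -0.768] M [ 0.11   0.536 -0.047] 0.01922709753505135
11.95 0.178 [0.484 0.232 0.178] locF [-2.221 -0.034  0.624] M [ 0.045  0.379 -0.018] 0.019610397566637308
12.2 0.175 [0.484 0.232 0.175] locF [-0.544  0.654 -0.147] M [ 0.007  0.287 -0.059] 0.019540413759905152
12.45 0.172 [0.484 0.232 0.172] locF [-0.652  1.604  0.237] M [ 0.146  0.259 -0.085] 0.01974676231255714
```

Run:
```python
from h import *
np.set_printoptions(precision=3,suppress=True)
manip.servo_line([.4841,.2318,.1712],vel=.05)
print(manip.current_force(),manip.current_tool_pos())
effector.open_jaws(); print(manip.current_clock(),manip.current_force())
manip.servo_line([.4841,.2318,.26],vel=.25)
print(manip.current_clock())
ims=[("top",viewer.get_image("top")[...,::-1],(178,223)),("side",viewer.get_image("side")[...,::-1],(181,165))]
import ov; ov.overlay(ims,.488,.23,-.25,"pics/c.png")
```

```text
[-2.113  0.137  2.19 ] [0.484 0.232 0.171]
13.925 [-0.63  -0.371  0.159]
14.4333
```

View pics/c.png

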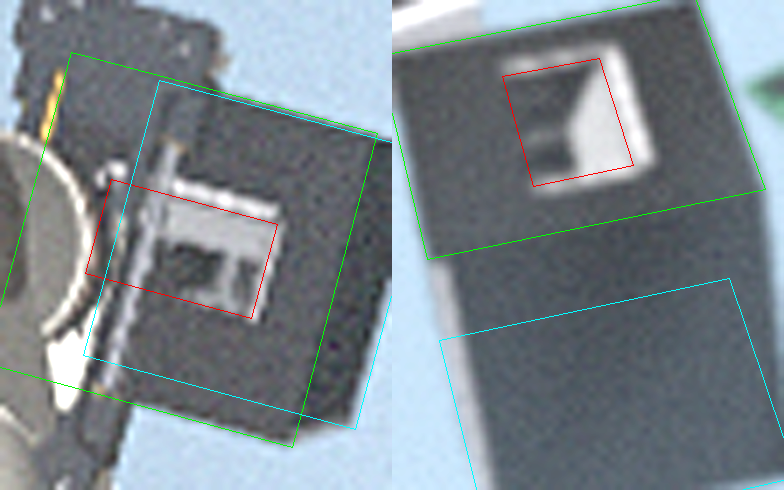

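The flap is held open. The battery is black on black here, so I'll move aside and look with a contrast stretch.

Run:
```python
from h import *
effector.close(20)
manip.move_pose([.43,.05,.30],down(-.25+np.pi/2))
print(manip.current_clock(),manip.current_tool_pos())
r=[]
for n,(cx,cy) in(("top",(178,223)),("side",(178,145))):
    im=np.mean([viewer.get_image(n).astype(float) for _ in range(4)],0)[...,::-1]; np.save(f"pics/{n}d.npy",im)
    k=10; c=cv2.resize(im[cy-25:cy+25,cx-20:cx+20],None,fx=k,fy=k,interpolation=cv2.INTER_CUBIC)
    c=np.clip(255*(np.clip(c,0,255)/255)**.55*1.15,0,255).astype(np.uint8)
    Rz=R.from_euler('z',-.25)
    for z,col in((.188,(0,255,255)),(.17,(0,0,255))):
        h=(.01,.007) if z>.17 else (.021,.038); o=-.004 if z>.17 else 0
        P=Rz.apply([(o+h[0],h[1],z),(o+h[0],-h[1],z),(o-h[0],-h[1],z),(o-h[0],h[1],z)])+[.488,.23,0]
        cv2.polylines(c,[((pr(n,P)-[cx-20,cy-25]+.5)*k).round().astype(int)],True,col,1)
    r.append(c)
cv2.imwrite("pics/d.png",np.hstack(r))
```

```text
17.5667 [0.43011199 0.05031294 0.30000974]
```

View pics/d.png

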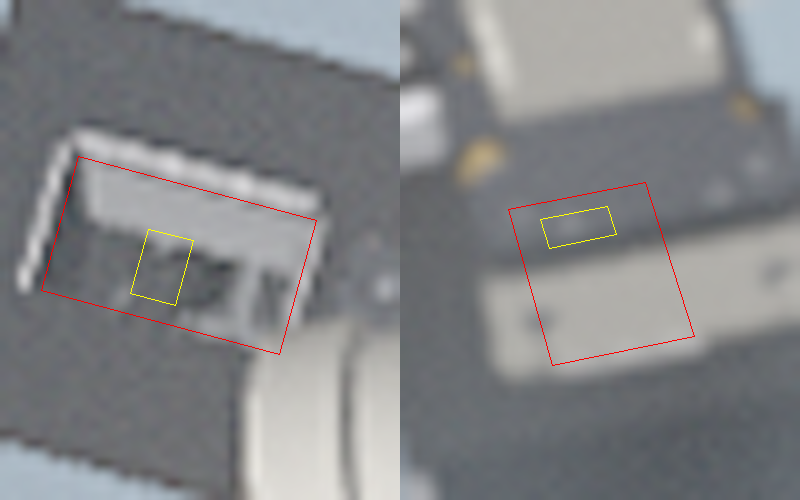

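Run:
```python
from h import *
manip.move_pose([.35,.47,.30],down(-.25+np.pi/2))
print(manip.current_clock(),manip.current_finger_gap())
r=[]
for n,(cx,cy) in(("top",(176,223)),("side",(178,145))):
    im=np.mean([viewer.get_image(n).astype(float) for _ in range(3)],0)[...,::-1]
    k=20; c=cv2.resize(im[cy-14:cy+14,cx-20:cx+20],None,fx=k,fy=k,interpolation=cv2.INTER_CUBIC)[:, :]
    c=np.clip((c-20)*1.7,0,255).astype(np.uint8)
    Rz=R.from_euler('z',-.25)
    for z,col in((.188,(0,255,255)),(.17,(0,0,255))):
        h=(.01,.007) if z>.17 else (.021,.038); o=-.004 if z>.17 else 0
        P=Rz.apply([(o+h[0],h[1],z),(o+h[0],-h[1],z),(o-h[0],-h[1],z),(o-h[0],h[1],z)])+[.488,.23,0]
        for p in ((pr(n,P)-[cx-20,cy-14]+.5)*k).round().astype(int): cv2.circle(c,tuple(map(int,p)),3,col,-1)
    r.append(c[:,100:720] if n=="top" else c[:,100:720])
cv2.imwrite("pics/e.png",cv2.resize(np.vstack(r),None,fx=.53,fy=.53))
cv2.imwrite("pics/e.png",cv2.resize(np.hstack(r),(800,360)))
```

```text
19.5417 0.00046515684430883697
```

View pics/e.png

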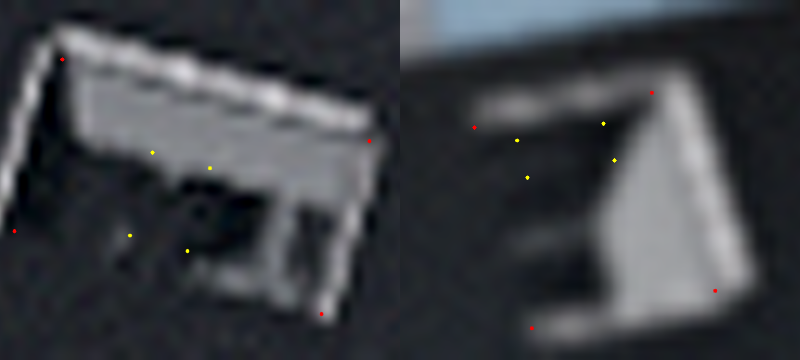

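Run:
```python
from h import *
from scipy.optimize import fsolve
np.set_printoptions(precision=4,suppress=True)
u=lambda X,Y:np.array([158+(100+(X-400)*1.55)/20-.5,131+Y*560/360/20-.5])
Rz=R.from_euler('z',-.25)
for X,Y in((555,241),(508,250),(602,232)):
  for yl in(-.007,-.009):
    s=fsolve(lambda s:pr("side",Rz.apply([s[0],yl,s[1]])+[.488,.23,0])[0]-u(X,Y),[0,.17]); print(X,Y,yl,"local x,z mm",s*1e3)
```

```text
555 241 -0.007 local x,z mm [-10.2757 168.252 ]
555 241 -0.009 local x,z mm [-10.4196 169.8649]
508 250 -0.007 local x,z mm [-21.1285 168.3705]
508 250 -0.009 local x,z mm [-21.2519 169.9832]
602 232 -0.007 local x,z mm [  0.6108 168.1348]
602 232 -0.009 local x,z mm [  0.4465 169.7479]
```

From the side view, the grey band is at (555,241) in the crop, which puts the battery top at z≈0.187. It leans about 6 mm to -x against the mouth edge, because the flap pushes it. I'll press with shut fingers, starting a little to -x and drawing it upright as it goes down.

```bash
cat > push.py <<'E'
from h import *
np.set_printoptions(precision=2,suppress=True)
Rz=R.from_euler('z',-.25)
def L(x,y,z): return Rz.apply([x,y,z])+[.488,.23,0]
def step(x,y,z,vel=.05):
    manip.servo_line(L(x,y,z),vel=vel)
    f=Rz.inv().apply(manip.current_force()); t=Rz.inv().apply(np.array(manip.current_tool_pos())-[.488,.23,0])
    print(round(manip.current_clock(),2),"cmd",round(x*1e3,1),round(z*1e3,1),"loc mm",t*1e3,"F",f,flush=True)
    return f
E
python3 - <<'E'
from push import *
manip.move_pose(L(-.009,.001,.23),down(-.25+np.pi/2))
step(-.009,.001,.195,.15)
z=.195;x=-.009
while z>.165:
    z-=.003
    if z<.184: x=min(-.004,x+.001)
    f=step(x,.001,z)
    if f[2]>25 or np.hypot(f[0],f[1])>20: print("STOP");break
E
```

```text
21.31 cmd -9.0 195.0 loc mm [-10.07   2.05 194.89] F [ 0.11 -0.35  0.68]
21.56 cmd -9.0 192.0 loc mm [ -8.76   1.56 192.71] F [-0.1  -0.57 -0.74]
21.81 cmd -9.0 189.0 loc mm [ -8.49   1.45 189.53] F [-0.33  0.48  0.77]
22.06 cmd -9.0 186.0 loc mm [ -8.28   1.61 186.7 ] F [1.51 1.09 3.6 ]
22.31 cmd -8.0 183.0 loc mm [ -7.88   1.34 183.31] F [-0.89  0.89  4.28]
22.56 cmd -7.0 180.0 loc mm [ -7.15   1.15 180.11] F [-0.41  1.5   3.9 ]
22.81 cmd -6.0 177.0 loc mm [ -6.18   1.14 177.  ] F [-0.33  0.91  3.83]
23.06 cmd -5.0 174.0 loc mm [ -5.13   1.05 173.95] F [0.12 1.53 4.22]
23.31 cmd -4.0 171.0 loc mm [ -4.1    1.03 170.94] F [0.14 0.58 4.37]
23.56 cmd -4.0 168.0 loc mm [ -4.12   1.03 167.92] F [-0.8   0.36  5.44]
23.81 cmd -4.0 165.0 loc mm [ -4.08   1.03 164.94] F [-1.49  0.84  3.76]
```

Run:
```python
from push import *
z=.165; n=0
while z>.112:
    z-=.004 if z>.138 else .001
    f=step(-.004,.001,z,.05)
    if f[2]>18 or np.hypot(f[0],f[1])>20: print("STOP");break
```

```text
24.06 cmd -4.0 161.0 loc mm [ -4.2    0.97 160.83] F [-0.7   0.62  2.51]
24.31 cmd -4.0 157.0 loc mm [ -3.98   1.1  156.91] F [0.38 2.08 2.03]
24.56 cmd -4.0 153.0 loc mm [ -3.6    1.24 153.13] F [0.66 1.21 3.21]
24.81 cmd -4.0 149.0 loc mm [ -3.31   1.34 149.31] F [1.34 0.88 3.97]
25.06 cmd -4.0 145.0 loc mm [ -2.96   1.46 145.51] F [1.88 1.95 4.2 ]
25.31 cmd -4.0 141.0 loc mm [ -3.31   1.54 141.71] F [-0.03  1.89  7.92]
25.56 cmd -4.0 137.0 loc mm [ -3.41   1.39 137.62] F [0.64 0.31 7.68]
25.81 cmd -4.0 136.0 loc mm [ -3.34   1.44 136.76] F [0.26 1.48 7.21]
26.06 cmd -4.0 135.0 loc mm [ -3.3    1.47 135.82] F [1.14 1.72 8.18]
26.31 cmd -4.0 134.0 loc mm [ -3.25   1.48 134.83] F [0.87 1.71 8.96]
26.56 cmd -4.0 133.0 loc mm [ -3.2    1.48 133.82] F [-0.14  1.57  8.18]
26.81 cmd -4.0 132.0 loc mm [ -3.14   1.5  132.81] F [0.99 1.33 7.52]
27.06 cmd -4.0 131.0 loc mm [ -3.13   1.47 131.77] F [0.49 1.94 6.7 ]
27.31 cmd -4.0 130.0 loc mm [ -3.05   1.48 130.8 ] F [2.   0.85 7.63]
27.56 cmd -4.0 129.0 loc mm [ -3.02   1.47 129.8 ] F [1.08 1.51 7.48]
27.81 cmd -4.0 128.0 loc mm [ -2.98   1.5
[... 182 characters left out ...]
0 125.0 loc mm [ -2.88   1.51 125.85] F [1.26 1.29 7.53]
28.81 cmd -4.0 124.0 loc mm [ -2.86   1.47 124.83] F [1.21 1.35 8.46]
29.06 cmd -4.0 123.0 loc mm [ -2.77   1.5  123.87] F [1.22 1.07 7.73]
29.31 cmd -4.0 122.0 loc mm [ -2.72   1.53 122.92] F [0.82 1.   7.35]
29.56 cmd -4.0 121.0 loc mm [ -2.71   1.51 121.94] F [1.71 1.51 7.82]
29.81 cmd -4.0 120.0 loc mm [ -2.65   1.53 120.95] F [1.09 1.7  7.91]
30.06 cmd -4.0 119.0 loc mm [ -2.62   1.5  119.97] F [1.41 0.52 8.06]
30.31 cmd -4.0 118.0 loc mm [ -2.51   1.57 119.27] F [ 0.04  1.12 10.12]
30.56 cmd -4.0 117.0 loc mm [ -2.44   1.57 118.9 ] F [ 0.26 -0.3  15.32]
30.81 cmd -4.0 116.0 loc mm [ -2.2    1.59 118.63] F [-0.79 -2.2  21.21]
STOP
```

The force rises firmly at z≈0.1187, which is 51 mm below the face and inside the 41–53 mm range. One more small step will confirm it, then I'll retreat and check the flap.

Run:
```python
from push import *
step(-.004,.001,.115); manip.sleep(.3); step(-.004,.001,.115,.05)
step(-.004,.001,.119); 
step(-.004,.001,.16,.1); step(-.004,.001,.23,.15)
manip.move_pose([.35,.47,.30],down(-.25+np.pi/2)); manip.sleep(.3)
print(manip.current_clock())
import ov
t,s=[viewer.get_image(n)[...,::-1] for n in("top","side")]
c=lambda im,x,y,k:cv2.resize(im[y:y+100,x:x+100],(400,400),interpolation=2)
ov.overlay([("top",t,(178,223)),("side",s,(181,165))],.488,.23,-.25,"pics/f0.png")
a=cv2.imread("pics/f0.png")[:280]; b=cv2.resize(np.hstack([t[130:250,230:400],s[170:290+40,220:390][:120]]),(784,277))
cv2.imwrite("pics/f.png",np.vstack([a,b]))
```

```text
31.06 cmd -4.0 115.0 loc mm [ -1.71   1.76 118.4 ] F [-2.29 -3.39 25.  ]
31.61 cmd -4.0 115.0 loc mm [ -1.68   1.74 118.4 ] F [-2.25 -2.45 25.82]
31.86 cmd -4.0 119.0 loc mm [ -4.91   0.87 119.24] F [-4.26 -0.82 12.32]
32.42 cmd -4.0 160.0 loc mm [ -4.58   0.62 160.03] F [-3.97 -0.94  3.69]
33.03 cmd -4.0 230.0 loc mm [ -3.81   0.55 229.28] F [ 1.06  0.39 -0.69]
34.425
```

View pics/f.png

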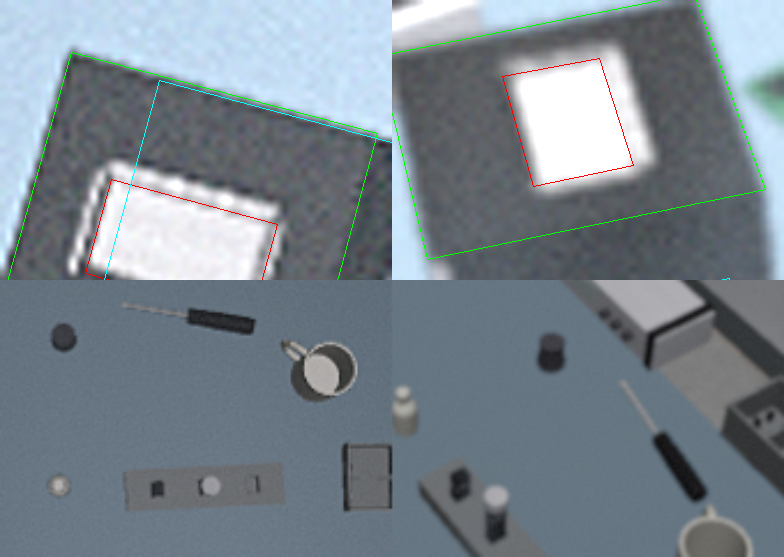

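The flap is shut. The short battery and lamp stick are still in the rack, the tall pocket is empty, and the bystanders haven't moved. I'll hand it in.

```bash
python3 -c "
from bench import manip
manip.hand_in(); print(manip.current_clock())"
```

```text
the job is handed in; nothing more can be done
the job is handed in; nothing more can be done
```

The plain tall battery is loaded in the charger with the flap shut over it, and the job was handed in at about 34.5 s of the 51 s allowed.

**What I did:** I gripped the battery across its 20 mm sides, because opening the jaws the other way would have hit the lamp stick's head. I pushed it foot first through the flap and started it in the slot. After I let go, the flap tipped it about 6 mm toward the robot side. I drew it upright while pressing it down with shut fingers, which also held the flap open.

**Last checks:**
- **Seating:** it slid at about 4–8 N, then met a firm stop with its top about 51.5 mm below the charger's top face, inside the expected 41–53 mm. The highest push was about 26 N, under the 50 N damage limit.
- **Scene:** the last pictures show the flap flush and the tall battery's pocket empty. The short battery and lamp stick are still in the rack. The loupe, screwdriver, mug and bottle look unmoved; the brush and circuit board were outside those pictures.

**Not confirmed:** the contact plate can't be seen, so "fully home" is judged only from the sharp rise in force and the depth. No check disagreed with that.

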